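Measure the laptop screen with a hand probe

TASK

The laptop stands half shut: push its lid back until it is open at about 110 degrees to the keyboard, short of its stop. Then take the screen probe from the notebook, hold it square to the screen and press its sprung nose gently on the pale square in the middle of the screen until the nose is pushed about half way in (5 mm), and keep it steady there for two seconds, without pushing the lid out of its position. Finally lay the probe down flat on the notebook again, without dropping it, and let go; leave the mug and the mouse where they are.

Things in the scene. Friction and masses are not known exactly. Their poses are not given: they have to be found in the camera images.
- laptop: silver laptop, base 223 x 320 x 14 mm, fixed to the desk; origin under the centre of the base, its x points from the keyboard's front edge to the hinge, z up. The hinge line runs along its y at x = +106 mm, z = 15 mm
- laptop_lid (a joint): opening angle of the laptop's lid, rad: 0 shut, 1.57 upright, larger leans back away from the keyboard; hard stop at 2.09. The hinge is stiff (about 1.2 N m, so 6 to 8 N at the free edge, about 11 N at the middle of the screen) and stays where it is left. The lid is a 5.5 mm plate, 320 mm wide, from the hinge to its free edge 216 mm away
- screen_spot (a point): centre of the pale 60 mm square in the middle of the screen, on the screen's surface, 108 mm from the hinge line. Its axes turn with the lid: z points into the screen (square to it), -x points up the screen to the lid's free edge, y along the hinge
- probe: hand-held screen probe, a grey bar 178 mm long, 32 mm wide, 36 mm high with black ends and a round sprung nose at one end, 0.22 kg; lies on the notebook. Origin under its middle, x along the bar towards the nose (bar from x = -83 to +74 mm, nose face at +88 mm), z up through its top. Its centre line is 19 mm above the underside; grasp it across the 32 mm width
- probe_tip (a point): centre of the nose's flat face (25 mm in diameter), 88 mm ahead of the probe's origin and 19 mm above its underside when the nose is free; moves in with the nose; x points straight out of the nose
- probe_nose (a joint): how far the nose is pushed in, m: 0 out, stop at 0.010; the spring gives 0.8 N at the start and 0.4 N more for each mm
- notebook: dark closed notebook, 210 x 148 x 14 mm, fixed to the desk; origin under its centre, x along the long side, z up. A 216 mm high chest of drawers stands close behind it (keep the probe clear of its knobs and open top drawer)
- mug: mug, 94 mm high, bystander standing right of the laptop; origin at its underside
- mouse: dark blue computer mouse, 106 x 58 x 36 mm, bystander right of the laptop; origin at its underside

How it is judged:
On the way, in this order (a step that is already met when the one before it is completed fails the run):
1. the lid is open at about 110 degrees (1.81 to 2.04 rad) with the probe still off the screen (value of joint laptop_lid between 1.81 and 2.04 rad and velocity of joint laptop_lid below 0.05 rad/s and contact force between probe and laptop below 0.1 N), for 0.3 s.
2. the nose is held steady for 1.5 s on the square (tip within 20 mm of its centre), square to the screen within 0.15 rad, pushed in 3.5 to 6.5 mm, the lid still at 1.81 to 2.04 rad (value of joint probe_nose between 0.0035 and 0.0065 m and contact force between probe and laptop above 0.5 N and distance between probe_tip and screen_spot below 0.02 m and angle between the x axis of probe_tip and the z axis of screen_spot, either way round below 0.15 rad and linear speed of probe below 0.02 m/s and value of joint laptop_lid between 1.81 and 2.04 rad), for 1.5 s.
At the end, for the whole second after the job is handed in: The lid stands at 1.81 to 2.04 rad (104 to 117 degrees); the probe lies at rest, flat (within 0.1 rad, underside down), on the notebook, its middle within 70 mm along and 60 mm across of the notebook's centre (value of joint laptop_lid between 1.81 and 2.04 rad and x of probe in the frame of notebook between -0.07 and 0.07 m and y of probe in the frame of notebook between -0.06 and 0.06 m and z of probe in the frame of notebook between 0.011 and 0.018 m and angle between probe's own z axis and vertical below 0.1 rad and linear speed of probe below 0.02 m/s); the robot touches nothing.
It fails at once if the probe is pressed hard on the laptop (over 12 N) (contact force between probe and laptop above 12 N).
It fails at once if the probe is dropped (out of the fingers and faster than 0.5 m/s) (contact force between probe and the fingers below 0.1 N and linear speed of probe above 0.5 m/s).
It fails at once if the mug or the mouse is moved by more than 25 mm (distance of any of mug, mouse from where it was at the start of the episode above 0.025 m).
It also fails if it takes over 72 s, if anything falls off the work surface, if the arm or the gripper's body presses on something with over 40 N, if the wrist force passes 120 N, or if a joint passes its speed limit or range.

ROBOT

A 6-joint arm with a two-finger parallel gripper is mounted at the origin on a cart in front of the work surface, level with it; the furniture and walls round the work are solid. World frame = base frame: x ahead of the robot, y to its left, z up, the work surface at z = 0. Lengths are in m, angles in rad, forces in N, time in s.
With the tool pointing down it reaches from about 0.35 to 1 m from the base axis. Payload 7.1 kg.
Tool frame: the origin (TCP) lies between the finger pads; the fingertips stand 22 mm ahead of it and the grasp point (between the pads) lies 3 mm ahead of it; z points along the fingers, y is the line along which they close (so a half turn about z gives the same grasp; the last joint's range is limited). The gripper opens to 85 mm and grips with 20 to 120 N. Pads are 22 mm wide; open, the fingers measure 114 mm over their backs; the gripper's body (76 mm by 85 mm) begins 54 mm behind the grasp point. The pads swing forward as they close: fully open they stand 13 mm farther back than shut.
Start: joints at [-1.315, 0.423, 1.63, -0, 1.089, -0.019], TCP at [0.17, -0.602, 0.253] pointing down, gripper open.
Joint ranges: [-3, 3], [-0.9, 2.11], [0.09, 2.58], [-1.31, 4.45], [0.11, 2.69], [-2.54, 2.54]. Speed limits (rad/s): [2.39, 2.39, 3.01, 3.14, 3.14, 3.14].

INTERFACE

Orientations are given as a rotation vector (axis times angle).
In Python, from rig import manip gives the robot as it stands. The module is installed in compiled form; this text tells all that it offers. Calls block until the motion is done:
- manip.move_to(position, orientation): joint-space move of the TCP to a pose.
- manip.servo_line(position, orientation=None, rate=0.15): straight line of the TCP; orientation=None keeps the orientation; rate is the mean speed in m/s.
- manip.set_joints(angles): joint-space move.
- manip.command_gripper(opening, f_grip=None): finger opening in m; f_grip is the grip in N (None keeps the last); returns when the fingers have stopped.
- manip.hold(seconds).
- manip.solve_ik(position, orientation): joint angles nearest the present ones, or None.
- manip.camera(name): name is "scene" or "top"; returns a dict with "image" (480x640x3 uint8, red, green, blue), "fx", "fy", "cx", "cy" (pixels), "k1" (the pictures are not rectified: a ray, as slopes to the right and down, at radius r is drawn at 1 + k1 r^2 times it, then the intrinsics apply), "cam_to_world" (4x4, takes a point from camera to world coordinates). Camera axes: x right, y down, z forward; pixel columns grow to the right and rows downward; lengths in m; the calibration is good to about 2 mm. A picture is of the moment at which its call begins. There is no depth.
A pose or a line that the arm cannot do raises manip.IKError and nothing moves.
- manip.sign_off(): hands the job in; it is judged then, once.
Readings, each from a call of its own:
- manip.get_time(): time.
- manip.get_joint_positions(): joint angles.
- manip.get_joint_vel(): joint speeds.
- manip.get_tau(): joint torques, N m.
- manip.get_position(): TCP position.
- manip.get_ee_rot(): TCP orientation.
- manip.get_contact_force(): force on the tool from outside, world axes, zero at the start.
- manip.get_torque(): the same for the moment, N m.
- manip.get_width(): finger opening in m.
- manip.get_grip_force(): force on a finger pad.
Only numpy, scipy, OpenCV 4.12 (cv2) and the standard library are available. Lean on these libraries where they do the work, as an engineer would, in place of code of your own. Each camera call takes 0.05 s, during which the arm holds its last target. There are 200 camera calls.

## Working session

There is one attempt and no reset: what is moved stays moved. The work goes in short steps, each a Python script; the robot and the scene stay as the last script left them, time stands still between calls to the robot, and variables do not carry over. Pictures are saved under pics/ and viewed, at most 13 in all, crops included, and the job is handed in when it is done.

```bash
mkdir -p pics; python3 - <<'E'
from rig import manip
import cv2,numpy as np,pickle
d={}
for n in("scene","top"):
    c=manip.camera(n);d[n]=c;cv2.imwrite(f"pics/{n}0.png",c["image"][:,:,::-1])
    print(n,c["fx"],c["fy"],c["cx"],c["cy"],c["k1"]);print(np.round(c["cam_to_world"],4))
pickle.dump(d,open("cams0.pkl","wb"))
print(manip.get_ee_rot(),manip.get_time())
E
```

```text
scene 545.6488188798498 545.6488188798498 327.41019989634435 245.7086880973423 0.020512337271894283
[[ 0.4806 -0.3453  0.8061 -0.5131]
 [-0.8766 -0.1649  0.452  -0.7378]
 [-0.0231 -0.9239 -0.382   0.542 ]
 [ 0.      0.      0.      1.    ]]
top 457.60634684841534 457.60634684841534 319.4795956957187 240.16673934103665 -0.07091652139731269
[[ 0.016  -0.9943  0.1056  0.3827]
 [-0.9997 -0.0179 -0.0169 -0.1342]
 [ 0.0187 -0.1053 -0.9943  1.2042]
 [ 0.      0.      0.      1.    ]]
[-3.11061939e+00 -4.30090146e-01  2.57150384e-04] 0.1
```

View pics/scene0.png

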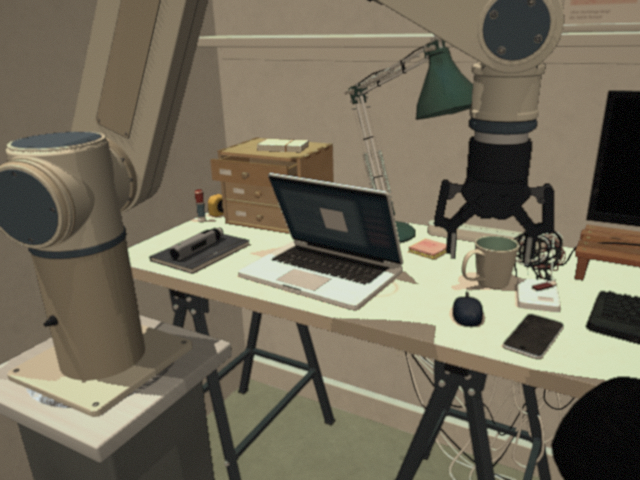

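View pics/top0.png

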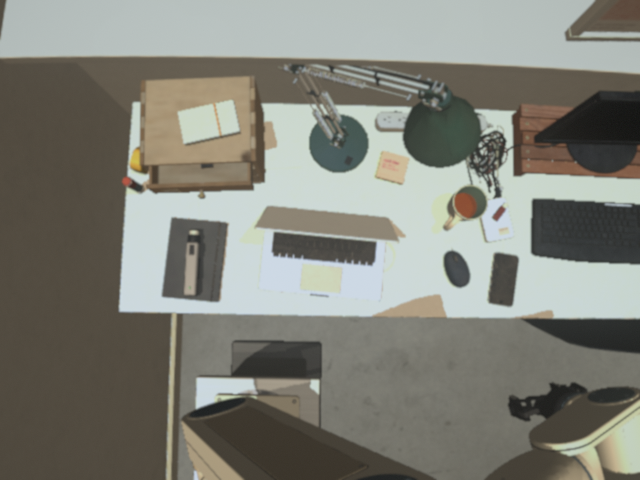

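```bash
cat > h.py <<'E'
import numpy as np,cv2,pickle
from rig import manip
from scipy.spatial.transform import Rotation as R
def ray(c,u,v):
    K=np.array([[c["fx"],0,c["cx"]],[0,c["fy"],c["cy"]],[0,0,1]]);p=cv2.undistortPoints(np.array([[[u,v]]],float),K,np.array([c["k1"],0,0,0.]))[0,0]
    T=c["cam_to_world"];return T[:3,3],T[:3,:3]@np.array([p[0],p[1],1])
def onz(c,u,v,z):
    o,d=ray(c,u,v);return o+d*(z-o[2])/d[2]
def tri(c1,p1,c2,p2):
    o1,d1=ray(c1,*p1);o2,d2=ray(c2,*p2)
    s=np.linalg.lstsq(np.c_[d1,-d2],o2-o1,rcond=None)[0];a=o1+s[0]*d1;b=o2+s[1]*d2
    return (a+b)/2,np.linalg.norm(a-b)
def proj(c,P):
    K=np.array([[c["fx"],0,c["cx"]],[0,c["fy"],c["cy"]],[0,0,1]]);T=np.linalg.inv(c["cam_to_world"])
    return cv2.projectPoints(np.array(P,float).reshape(-1,3),cv2.Rodrigues(T[:3,:3])[0],T[:3,3],K,np.array([c["k1"],0,0,0.]))[0][:,0]
E
python3 - <<'E'
import pickle,cv2,numpy as np
d=pickle.load(open("cams0.pkl","rb"))
t=d["top"]["image"][:,:,::-1];s=d["scene"]["image"][:,:,::-1]
a=cv2.resize(t[160:310,155:415],(780,450),interpolation=cv2.INTER_CUBIC)
cv2.imwrite("pics/topc.png",a)
cv2.imwrite("pics/scc.png",cv2.resize(s[165:310,140:410],(783,420),interpolation=cv2.INTER_CUBIC))
E
```

```text
(no output)
```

View pics/topc.png

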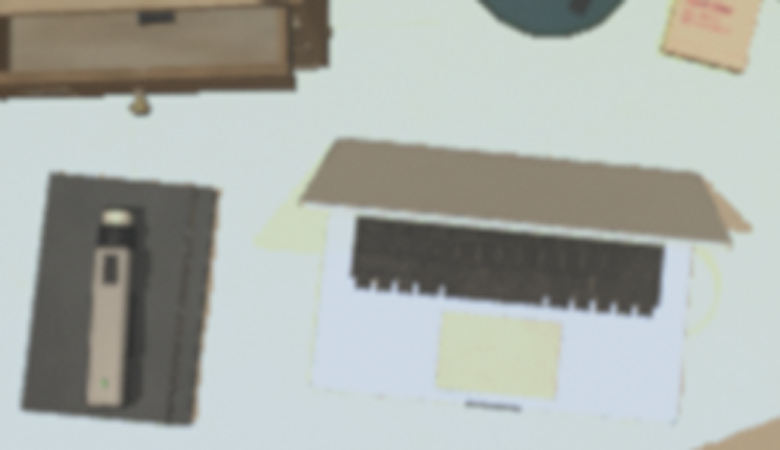

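View pics/scc.png

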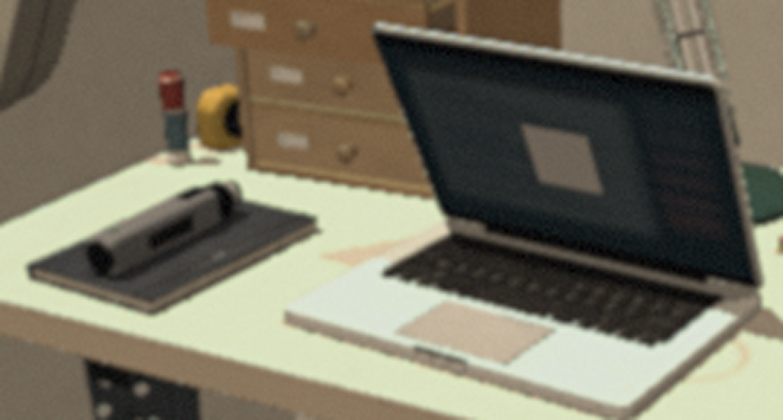

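```bash
cat > m.py <<'E'
from h import *
d=pickle.load(open("cams0.pkl","rb"));T=d["top"];S=d["scene"]
t=lambda x,y:(155+(x+.5)/3-.5,160+(y+.5)/3-.5)
s=lambda x,y:(140+(x+.5)/2.9-.5,165+(y+.5)/2.8966-.5)
nb=np.array([onz(T,*t(*p),.014) for p in[(50,172),(218,188),(193,425),(22,409)]]);print("nb",nb.round(3),nb.mean(0).round(3),np.linalg.norm(nb[0]-nb[3]),np.linalg.norm(nb[1]-nb[0]))
# probe top z=.014+.036 ; nose centre z .033
a=onz(T,*t(105,403),.05);b=onz(T,*t(111,250),.05);n=onz(T,*t(117,210),.037);print("probe rear,front,nose",a.round(3),b.round(3),n.round(3),"yaw",np.arctan2(*(b-a)[1::-1]))
f=[onz(T,*t(*p),.014) for p in[(313,387),(678,422)]];w=f[1]-f[0];print("lap front",np.round(f,3),np.linalg.norm(w),"yaw",np.arctan2(w[0],-w[1]))
fs=[onz(S,*s(*p),.012) for p in[(286,314)]];print("scene front L",np.round(fs,3))
L=tri(T,t(302,203),S,s(376,26));Rr=tri(T,t(730,243),S,s(722,80));print("free edge",L,Rr,np.linalg.norm(L[0]-Rr[0]))
yaw=np.arctan2(w[0],-w[1]);m=(f[0]+f[1])/2;X=np.array([np.cos(yaw),np.sin(yaw),0]);o=m+X*.1115;hin=o+X*.106;hin[2]=.015
print("laptop o",o,"hinge",hin);
for p in (L[0],Rr[0]):
    q=p-hin;print("lid angle",np.arctan2(q[2],-(q@X)),np.hypot(q[2],q@X))
yb=[onz(T,*t(*p),.012) for p in[(338,139),(697,172)]];print("back hinge",np.round(yb,3))
E
python3 m.py
```

```text
nb [[0.563 0.237 0.014]
 [0.552 0.088 0.014]
 [0.346 0.102 0.014]
 [0.356 0.251 0.014]] [0.454 0.17  0.014] 0.20762316740934716 0.1491091333521189
probe rear,front,nose [0.364 0.17  0.05 ] [0.492 0.17  0.05 ] [0.528 0.17  0.037] yaw 0.0036464435339566958
lap front [[ 0.38   0.     0.014]
 [ 0.355 -0.316  0.014]] 0.31653567806287575 yaw -0.07937309721463208
scene front L [[ 0.374 -0.005  0.012]]
free edge (array([ 0.51377687, -0.01040627,  0.21161374]), np.float64(0.00010550635604678953)) (array([ 0.48993369, -0.32299326,  0.21196474]), np.float64(0.0003772476351371963)) 0.31349520428002
laptop o [ 0.47874026 -0.16660205  0.014     ] hinge [ 0.58440653 -0.17500676  0.015     ]
lid angle 1.1693669299112095 0.21359370537791925
lid angle 1.1743929197506628 0.21352218969443124
back hinge [[ 0.597 -0.015  0.012]
 [ 0.574 -0.332  0.012]]
```

```bash
cat >> h.py <<'E'
yaw=-0.0745; hin=np.array([.583,-.175,.015]); X=np.array([np.cos(yaw),np.sin(yaw),0]);Z=np.array([0,0,1.])
def ori(tilt,yw): # fingers down, tilted forward by tilt, heading yw
    z=np.array([np.sin(tilt),0,-np.cos(tilt)]);y=np.array([0,-1.,0]);M=np.c_[np.cross(y,z),y,z]
    return R.from_euler('z',yw)*R.from_matrix(M)
def lidpt(a,r,off=0): # point at r along lid, off in front of screen
    return hin+r*(-np.cos(a)*X+np.sin(a)*Z)-off*(np.sin(a)*X+np.cos(a)*Z)
def tcp(tip,o,ahead=.022): return tip-ahead*o.as_matrix()[:,2]
E
python3 - <<'E'
from h import *
for t in (50,60,70,80):
    o=ori(np.radians(t),yaw)
    print(t,[None if (q:=manip.solve_ik(tcp(lidpt(a,.185,.0),o),o.as_rotvec())) is None else q.round(2) if not i%2 else 1 for i,a in enumerate(np.arange(.9,2.,.2))])
for t in (15,25,35):
    o=ori(np.radians(t),0); print(t,manip.solve_ik([.43,.17,.04],o.as_rotvec()),manip.solve_ik([.43,.17,.25],o.as_rotvec()))
    o=ori(np.radians(t-20),yaw); print("press",manip.solve_ik(lidpt(1.92,.108,.1)+[0,0,.01],o.as_rotvec()),lidpt(1.92,.108,.1))
E
```

```text
50 [array([-0.6 ,  0.37,  2.45,  2.41,  0.61, -1.29]), 1, array([-0.5 ,  0.31,  2.32,  2.32,  0.45, -1.09]), 1, array([-0.43,  0.37,  2.18,  2.3 ,  0.37, -1.  ]), 1]
60 [array([-0.66,  0.52,  2.51,  2.52,  0.96, -1.5 ]), 1, array([-0.54,  0.42,  2.39,  2.54,  0.76, -1.35]), 1, array([-0.46,  0.45,  2.25,  2.58,  0.65, -1.3 ]), 1]
70 [array([-0.71,  0.72,  2.54,  2.53,  1.32, -1.65]), 1, array([-0.58,  0.57,  2.44,  2.61,  1.1 , -1.5 ]), 1, array([-0.48,  0.56,  2.3 ,  2.67,  0.97, -1.44]), 1]
80 [array([-0.75,  0.93,  2.53,  2.48,  1.65, -1.77]), 1, array([-0.6 ,  0.75,  2.45,  2.62,  1.44, -1.6 ]), 1, array([-0.5 ,  0.7 ,  2.31,  2.71,  1.28, -1.52]), 1]
15 None [ 0.41351663  0.09768598  2.11773133 -0.1636892   0.69216769  2.09818369]
press [-0.32445689  0.47695345  1.80124441 -0.026543    0.94812931  1.33723406] [ 0.52614576 -0.17075651  0.15069668]
25 [ 0.46528609  0.58484845  2.30788967  4.06678689  0.2396877  -2.05498361] [ 0.46528609  0.06073585  2.20989045 -0.39878573  0.51017906  2.35016994]
press [-0.34717526  0.41845318  1.90581952  0.03506464  0.73356798  1.27305782] [ 0.52614576 -0.17075651  0.15069668]
35 [ 0.5246597   0.6548891   2.37742201  3.75963289  0.51881377 -1.68119939] None
press [-0.37386507  0.37615859  2.00931414  0.15679666  0.51071884  1.14400568] [ 0.52614576 -0.17075651  0.15069668]
```

```bash
python3 - <<'E'
from h import *
manip.command_gripper(0,30)
o=ori(np.radians(60),yaw);rv=o.as_rotvec()
P=tcp(lidpt(.9,.185),o)
p0=manip.get_position();print(manip.solve_ik(p0+[0,0,.2],manip.get_ee_rot()))
hi=None
for dx,dz in((-.08,.25),(-.04,.25),(0,.2),(0,.25)):
    q=manip.solve_ik(P+[dx,0,dz],rv);print(dx,dz,q)
    if q is not None and hi is None: hi=P+[dx,0,dz]
manip.servo_line(p0+[0,0,.2],rate=.3)
manip.move_to(hi,rv);print(manip.get_position(),manip.get_joint_positions().round(2) if hasattr(manip.get_joint_positions(),'round') else 0,manip.get_time())
c=manip.camera("scene");cv2.imwrite("pics/s1.png",c["image"][:,:,::-1])
E
```

```text
[-1.31495543e+00  2.68655192e-01  1.39677937e+00  1.86035042e-05
  1.47613891e+00 -1.90374877e-02]
-0.08 0.25 [-0.91408069 -0.3883995   2.39056085  1.25251095  0.74602867 -0.08673088]
-0.04 0.25 [-0.77112766 -0.31622942  2.35315922  1.31029586  0.61269495 -0.08117888]
0 0.2 [-0.66119195 -0.14232723  2.375708    1.67357797  0.5029168  -0.43808111]
0 0.25 [-0.66119195 -0.24219199  2.30826997  1.37088458  0.51115177 -0.09263613]
[ 0.3696723  -0.16571174  0.42139209] [-0.91 -0.39  2.39  1.25  0.75 -0.09] 3.4417
```

View pics/s1.png

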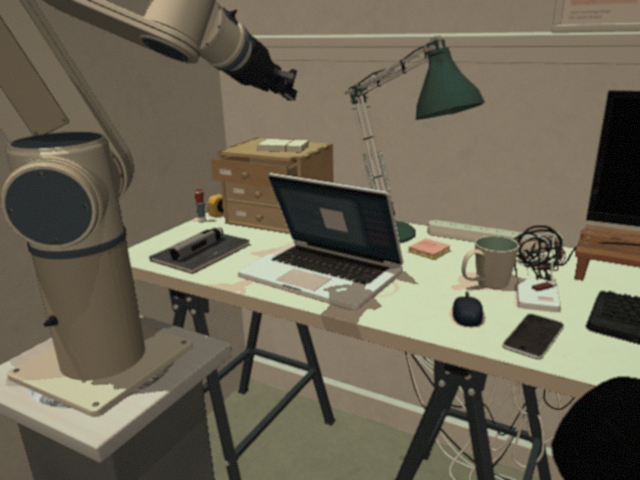

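```bash
python3 - <<'E'
from h import *
o=ori(np.radians(60),yaw);rv=o.as_rotvec()
p=manip.get_position();P=tcp(lidpt(.9,.185),o)
manip.servo_line([P[0]-.06,P[1],P[2]+.06],rv,rate=.25)
manip.servo_line(P,rate=.15)
print("pre",manip.get_contact_force())
for a in np.arange(1.0,1.83,.1):
    manip.servo_line(tcp(lidpt(a,.185),o),rate=.12)
    print(round(a,2),np.round(manip.get_contact_force(),1),end=" ")
print(manip.get_time())
d={n:manip.camera(n) for n in("scene","top")};pickle.dump(d,open("cams1.pkl","wb"))
t=cv2.resize(d["top"]["image"][150:300,235:435,::-1],(800,600),interpolation=cv2.INTER_CUBIC)
s=cv2.resize(d["scene"]["image"][150:300,230:430,::-1],(800,600),interpolation=cv2.INTER_CUBIC)
cv2.imwrite("pics/p1.png",cv2.resize(np.vstack([t,s]),(400,600)))
cv2.imwrite("pics/s2.png",s)
E
```

```text
Traceback (most recent call last):
rig.IKError: the arm cannot follow that straight line within its joint ranges
```

```bash
cat > push.py <<'E'
from h import *
o=ori(np.radians(60),yaw);rv=o.as_rotvec()
P=tcp(lidpt(.9,.185),o)
for off in((-.06,.06),(-.05,.03),(-.03,.03),(0,0)):
    print(off,manip.solve_ik(P+[off[0],0,off[1]],rv))
for dx,dz in((-.03,.15),(-.03,.05),(0,0)):
    manip.move_to(P+[dx,0,dz],rv);print(np.round(manip.get_joint_positions(),2))
print("pre",manip.get_contact_force())
for a in np.arange(1.0,1.83,.1):
    q=tcp(lidpt(a,.185),o)
    try: manip.servo_line(q,rv,rate=.12)
    except manip.IKError: print("mv",end="");manip.move_to(q,rv)
    print(round(a,2),np.round(manip.get_contact_force(),1),end=" ")
print(manip.get_time())
d={n:manip.camera(n) for n in("scene","top")};pickle.dump(d,open("cams1.pkl","wb"))
s=cv2.resize(d["scene"]["image"][150:300,230:430,::-1],(800,600),interpolation=cv2.INTER_CUBIC)
cv2.imwrite("pics/s2.png",s)
E
python3 push.py
```

```text
(-0.06, 0.06) None
(-0.05, 0.03) None
(-0.03, 0.03) [-0.74091002  0.39877414  2.55946271  2.39462203  0.90747495 -1.42726132]
(0, 0) [-0.66119195  0.5209352   2.51412615  2.51618817  0.95959564 -1.49885624]
[-0.74 -0.06  2.47  1.89  0.6  -0.75]
[-0.74  0.31  2.55  2.34  0.84 -1.34]
[-0.66  0.52  2.51  2.51  0.96 -1.5 ]
pre [-0.62885484 -0.63412703  0.5931277 ]
1.0 [-0.  -0.2  0.1] 1.1 [-0.   0.7  0.4] 1.2 [-0.4  0.4 -0.8] 1.3 [0.3 0.2 0.3] 1.4 [-0.3 -0.4  0. ] 1.5 [-0.8  0.3 -1.1] 1.6 [-0.7 -0.5 -0.3] 1.7 [-0.7 -0.1  0.6] 1.8 [ 0.1 -0.3 -0.8] 7.8583
```

View pics/s2.png

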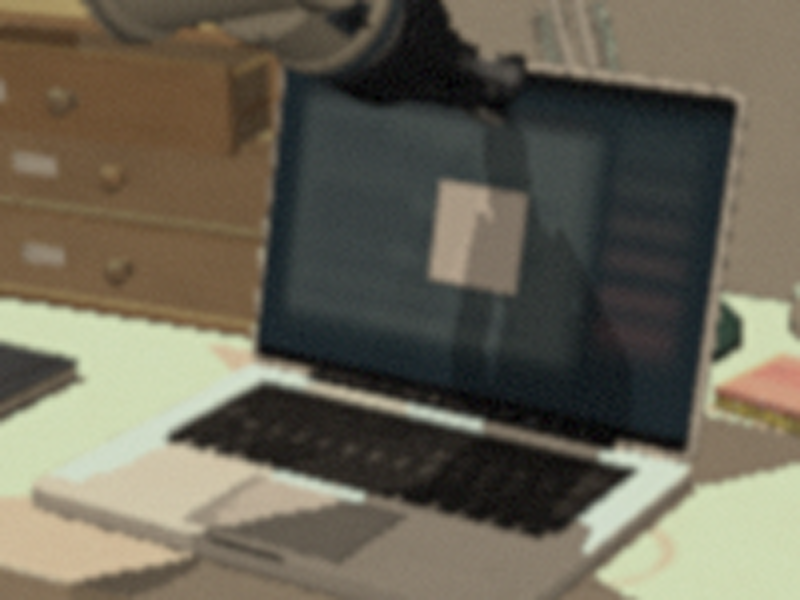

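```bash
cat >> h.py <<'E'
def lid(c,u,v,lat): # pixel on the lid at lateral offset lat -> (angle,r)
    o,d=ray(c,u,v);Y=np.cross(Z,X);b=hin+lat*Y;s=((b-o)@Y)/(d@Y);q=o+s*d-hin
    return np.arctan2(q[2],-(q@X)),np.hypot(q[2],q@X)
E
python3 - <<'E'
from h import *
d0=pickle.load(open("cams0.pkl","rb"))["scene"];d=pickle.load(open("cams1.pkl","rb"))["scene"]
c=lambda x,y:(230+(x+.5)/4-.5,150+(y+.5)/4-.5)
s=lambda x,y:(140+(x+.5)/2.9-.5,165+(y+.5)/2.8966-.5)
print("now spot",lid(d,*c(478,237),0),"R corner",lid(d,*c(742,95),-.16), "L",lid(d,*c(285,68),.16))
print("start spot",lid(d0,*s(563,159),0),"R",lid(d0,*s(722,80),-.16),"L",lid(d0,*s(376,26),.16))
print(manip.get_position())
E
```

```text
now spot (np.float64(1.7254778640445492), np.float64(0.10797917177464623)) R corner (np.float64(1.7300524501513033), np.float64(0.2128607182955369)) L (np.float64(1.8187456849473524), np.float64(0.19036485487692478))
start spot (np.float64(1.093219795588507), np.float64(0.1137529200015868)) R (np.float64(1.136560621507828), np.float64(0.2212782734291388)) L (np.float64(1.183714488347368), np.float64(0.21185100520394468))
[ 0.60558094 -0.17665813  0.20636665]
```

```bash
python3 - <<'E'
from h import *
o=ori(np.radians(60),yaw);rv=o.as_rotvec()
for a in (1.9,1.97):
    manip.servo_line(tcp(lidpt(a,.185),o),rv,rate=.08)
manip.hold(.2)
manip.servo_line(tcp(lidpt(1.97,.185,.10),o),rv,rate=.2)
q=tcp(lidpt(1.97,.185,.10),o)+[-.06,0,.2]
manip.move_to(q,rv)
for dy in(.17,.35):
  for t in(0,20,40,60):
    print(dy,t,manip.solve_ik([.42,.17,.3],ori(np.radians(t),0).as_rotvec()))
print(manip.get_time(),np.round(manip.get_joint_positions(),2))
d={n:manip.camera(n) for n in("scene","top")};pickle.dump(d,open("cams2.pkl","wb"))
s=cv2.resize(d["scene"]["image"][160:300,230:430,::-1],(600,420),interpolation=cv2.INTER_CUBIC)
t=cv2.resize(d["top"]["image"][180:310,235:435,::-1],(600,390),interpolation=cv2.INTER_CUBIC)
cv2.imwrite("pics/s3.png",cv2.resize(np.vstack([s,t]),(444,600),interpolation=cv2.INTER_AREA))
E
```

```text
0.17 0 [ 3.58338202e-01  1.05267407e-01  1.94736660e+00 -4.44089210e-16
  1.08895865e+00  1.92913453e+00]
0.17 20 [ 0.44999036 -0.02131255  2.12527023 -0.22408029  0.73350265  2.16460619]
0.17 40 None
0.17 60 [ 0.71303982  0.03473278  2.46880486  4.32922317  0.65705716 -2.26257162]
0.35 0 [ 3.58338202e-01  1.05267407e-01  1.94736660e+00 -4.44089210e-16
  1.08895865e+00  1.92913453e+00]
0.35 20 [ 0.44999036 -0.02131255  2.12527023 -0.22408029  0.73350265  2.16460619]
0.35 40 None
0.35 60 [ 0.71303982  0.03473278  2.46880486  4.32922317  0.65705716 -2.26257162]
10.625 [-0.61 -0.19  2.24  1.34  0.47 -0.03]
```

View pics/s3.png

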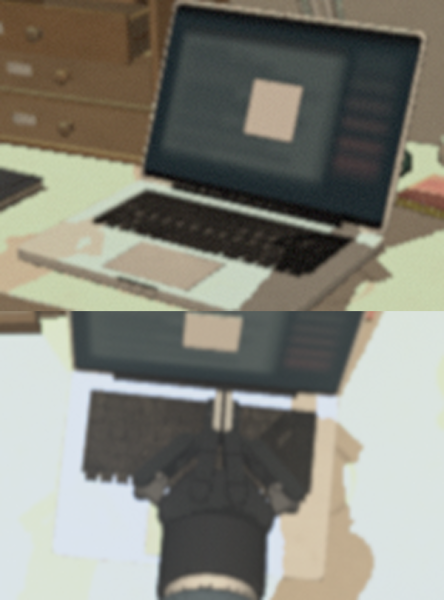

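```bash
cat > spot.py <<'E'
from h import *
import sys
def spot(c,guess):
    g=cv2.GaussianBlur(c["image"],(3,3),0).mean(2);u,v=guess
    m=(g>110).astype(np.uint8);n,l,st,ce=cv2.connectedComponentsWithStats(m,connectivity=4)
    i=l[int(v),int(u)];x,y,w,h,A=st[i];
    return ce[i],(w,h,A)
d=pickle.load(open(sys.argv[1],"rb"))
s,a=spot(d["scene"],(353,209));T=d["top"]
print(s,a)
try:
    t,b=spot(T,(306,eval(sys.argv[2])));print(t,b)
    p,e=tri(d["scene"],s,T,t);q=p-hin;print("tri",p,e,"angle",np.arctan2(q[2],-(q@X)),"r",np.hypot(q[2],q@X),"lat",q@np.cross(Z,X))
except Exception as ex: print(ex)
print("lid",lid(d["scene"],*s,0),"R corner",lid(d["scene"],230+424.5/2.22-.5,160+37/2.222-.5,-.16),"L",lid(d["scene"],230+176.5/2.22-.5,160+3/2.222-.5,.16))
E
python3 spot.py cams2.pkl 187
```

```text
[352.640625 209.171875] (np.int32(26), np.int32(28), np.int32(576))
[253.82612581 238.16373121] (np.int32(640), np.int32(480), np.int32(130928))
tri [ 0.54247203 -0.09528042  0.13423522] 0.21325952080346264 angle 1.2000513111199491 r 0.12792686331528552 lat 0.07648190709213776
lid (np.float64(1.8880014749709133), np.float64(0.1063574160145609)) R corner (np.float64(1.8903642690893754), np.float64(0.20682955110581097)) L (np.float64(1.98127058464077), np.float64(0.20888968672292024))
```

```bash
sed -i 's/(306,/(331,/' spot.py; python3 spot.py cams2.pkl 188
```

```text
[352.640625 209.171875] (np.int32(26), np.int32(28), np.int32(576))
[330.16       188.79777778] (np.int32(28), np.int32(19), np.int32(450))
tri [ 0.62364191 -0.1753367   0.11367226] 0.002932805634866913 angle 1.9607488372077246 r 0.10668112055901609 lat 0.0026892531612826127
lid (np.float64(1.8880014749709133), np.float64(0.1063574160145609)) R corner (np.float64(1.8903642690893754), np.float64(0.20682955110581097)) L (np.float64(1.98127058464077), np.float64(0.20888968672292024))
```

```bash
python3 - <<'E'
from h import *
F=R.from_euler('z',np.pi)
f=lambda q:None if q is None else q.round(2).tolist()
for fl in(0,1):
  for t in(0,8,12,16,22):
    o=ori(np.radians(t),0);o2=ori(np.radians(t)-(1.93-np.pi/2),yaw)
    if fl:o,o2=o*F,o2*F
    zs=[(z,f(manip.solve_ik([.425,.17,z],o.as_rotvec()))) for z in(.037,.08,.15,.25)]
    print(fl,t,*zs,"\n   press",f(manip.solve_ik(lidpt(1.93,.108,.10),o2.as_rotvec())),f(manip.solve_ik(lidpt(1.93,.108,.2),o2.as_rotvec())))
E
```

```text
0 0 (0.037, [0.35, 0.58, 2.09, -0.0, 0.47, 1.93]) (0.08, [0.35, 0.49, 2.09, -0.0, 0.56, 1.93]) (0.15, [0.35, 0.35, 2.06, -0.0, 0.73, 1.93]) (0.25, [0.35, 0.18, 1.99, -0.0, 0.97, 1.93]) 
   press [-0.3, 0.6, 1.64, -0.08, 1.25, 1.39] [-0.33, 0.44, 1.84, -0.1, 1.21, 1.36]
0 8 (0.037, [0.39, 0.56, 2.17, -0.19, 0.28, 2.13]) (0.08, [0.39, 0.46, 2.17, -0.14, 0.39, 2.08]) (0.15, [0.39, 0.31, 2.14, -0.1, 0.57, 2.04]) (0.25, [0.39, 0.13, 2.06, -0.07, 0.82, 2.0]) 
   press [-0.31, 0.54, 1.72, -0.06, 1.09, 1.37] [-0.35, 0.38, 1.91, -0.07, 1.07, 1.33]
0 12 (0.037, [0.4, 0.56, 2.21, -0.43, 0.2, 2.39]) (0.08, [0.4, 0.45, 2.2, -0.28, 0.3, 2.23]) (0.15, [0.4, 0.3, 2.18, -0.18, 0.48, 2.12]) (0.25, [0.4, 0.11, 2.1, -0.12, 0.75, 2.06]) 
   press [-0.32, 0.52, 1.77, -0.04, 1.01, 1.35] [-0.36, 0.35, 1.95, -0.05, 0.99, 1.31]
0 16 (0.037, None) (0.08, [0.42, 0.45, 2.24, -0.54, 0.22, 2.5]) (0.15, [0.42, 0.29, 2.21, -0.29, 0.4, 2.25]) (0.25, [0.42, 0.09, 2.14, -0.18, 0.67, 2.12]) 
   press [-0.32, 0.49, 1.81, -0.02, 0.92, 1.34] [-0.37, 0.32, 1.98, -0.03, 0.91, 1.29]
0 22 (0.037, [0.45, 0.58, 2.29, 4.27, 0.18,
[... 822 characters left out ...]
, [0.4, 0.3, 2.18, -0.18, 0.48, -1.02]) (0.25, [0.4, 0.11, 2.1, -0.12, 0.75, -1.09]) 
   press [-0.32, 0.52, 1.77, -0.04, 1.01, -1.79] [-0.36, 0.35, 1.95, -0.05, 0.99, -1.83]
1 16 (0.037, [0.42, 0.56, 2.24, -0.96, 0.14, -0.21]) (0.08, [0.42, 0.45, 2.24, -0.54, 0.22, -0.64]) (0.15, [0.42, 0.29, 2.21, -0.29, 0.4, -0.89]) (0.25, [0.42, 0.09, 2.14, -0.18, 0.67, -1.02]) 
   press [-0.32, 0.49, 1.81, -0.02, 0.92, -1.81] [-0.37, 0.32, 1.98, -0.03, 0.91, -1.85]
1 22 (0.037, [0.45, 0.58, 2.29, 4.27, 0.18, 0.87]) (0.08, None) (0.15, [0.45, 0.28, 2.27, -0.6, 0.3, -0.57]) (0.25, [0.45, 0.06, 2.19, -0.31, 0.56, -0.88]) 
   press [-0.34, 0.45, 1.87, 0.01, 0.79, -1.84] [-0.39, 0.28, 2.04, 0.01, 0.79, -1.9]
```

```bash
cat >> h.py <<'E'
F=R.from_euler('z',np.pi);TG=np.radians(8);og=ori(TG,0)*F
E
python3 - <<'E'
from h import *
rv=og.as_rotvec();manip.move_to([.40,.17,.25],rv);manip.command_gripper(.075)
manip.servo_line([.421,.17,.09],rate=.2);manip.servo_line([.421,.17,.042],rate=.08)
manip.command_gripper(.0,70);print(manip.get_width(),manip.get_grip_force(),manip.get_contact_force())
manip.servo_line([.421,.17,.15],rate=.12)
manip.hold(.3);print(manip.get_width(),manip.get_grip_force(),np.mean([manip.get_contact_force() for _ in range(20)],0),manip.get_time())
d={n:manip.camera(n) for n in("scene","top")};pickle.dump(d,open("cams3.pkl","wb"))
s=cv2.resize(d["scene"]["image"][120:310,130:410,::-1],(560,380),interpolation=cv2.INTER_CUBIC)
t=cv2.resize(d["top"]["image"][180:310,155:435,::-1],(560,220),interpolation=cv2.INTER_CUBIC)
cv2.imwrite("pics/g1.png",np.vstack([s,t]))
E
```

```text
0.030994085054406532 69.284348487854 [-2.00093245 -0.45038205  7.28229828]
0.030587110617257177 69.28090453147888 [-0.67567645  0.0561099  -2.06349305] 16.4333
```

View pics/g1.png

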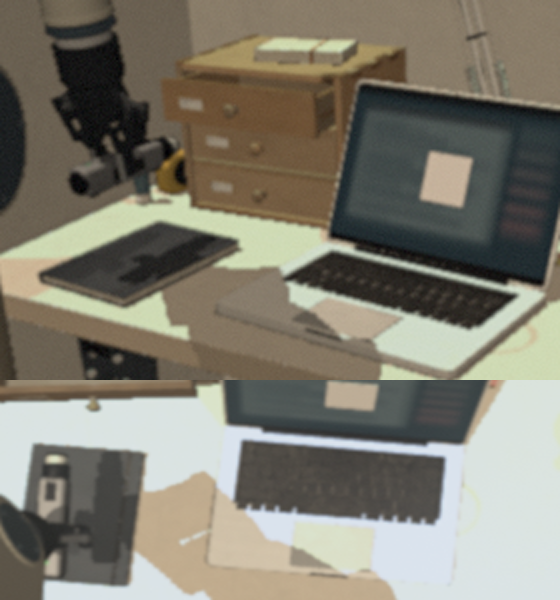

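```bash
sed -i 's/(331,eval(sys.argv\[2\]))/(330,188)/' spot.py; python3 spot.py cams3.pkl; python3 - <<'E'
from h import *
d=pickle.load(open("cams3.pkl","rb"))
P=[[.534,.17,.141],[.363,.17,.141],[.534,.17,.1595]]
s=proj(d["scene"],P);t=proj(d["top"],P)
print("scene crop",(s-[130,120])*2);print("top crop",(t-[155,180])*2*[1,220/260]+[0,380])
# top view lid free-edge and predictions of spot for angles
for a in(1.85,1.9,1.95,2.0): print(a,proj(d["scene"],lidpt(a,.108)),proj(d["top"],lidpt(a,.108)),proj(d["scene"],lidpt(a,.216)-.16*np.cross(Z,X)))
E
```

```text
[352.62881356 209.1440678 ] (np.int32(27), np.int32(29), np.int32(590))
[330.14798206 188.84529148] (np.int32(28), np.int32(19), np.int32(446))
tri [ 0.62351679 -0.17533234  0.1137763 ] 0.0028699385239068405 angle 1.9592941458158448 r 0.10672990784826526 lat 0.002684291532418704
lid (np.float64(1.8872496610273695), np.float64(0.1064233267297021)) R corner (np.float64(1.8903642690893754), np.float64(0.20682955110581097)) L (np.float64(1.98127058464077), np.float64(0.20888968672292024))
scene crop [[174.93663091 142.14070491]
 [ 80.12584503 181.02962985]
 [173.47847059 128.2491523 ]]
top crop [[ 55.25191623 450.14251451]
 [ 48.52759601 574.067763  ]
 [ 50.81841573 448.16751804]]
1.85 [[351.91823576 208.48279935]] [[330.43453397 193.09825037]] [[419.92716504 171.824697  ]]
1.9 [[353.00249369 208.52223895]] [[330.59234718 191.15536855]] [[421.75873898 172.18085392]]
1.95 [[354.0616219  208.67085867]] [[330.74181495 189.27828733]] [[423.52182848 172.76849662]]
2.0 [[355.09318678 208.92715124]] [[330.8825258  187.47245673]] [[425.21336675 173.58099203]]
```

```bash
cat >> h.py <<'E'
a0=1.93;tipT=og.inv().apply(np.array([.534,.17,.033])-[.421,.17,.042])
op=R.from_euler('z',yaw)*R.from_euler('y',a0-np.pi/2)*og
nrm=np.sin(a0)*X+np.cos(a0)*Z
def ptcp(off): return lidpt(a0,.108,off)+.001*np.cross(Z,X)-op.apply(tipT)
def fn(n=40): return -np.mean([manip.get_contact_force() for _ in range(n)],0)@nrm
E
python3 - <<'E'
from h import *
rv=op.as_rotvec()
manip.servo_line([.421,.17,.24],rate=.25)
manip.move_to(ptcp(.12)+[0,0,.05],rv);manip.servo_line(ptcp(.03),rv,rate=.1);manip.hold(.5)
b=fn();b2=fn();print("base",b,b2,manip.get_time(),manip.get_width())
off=.03;log=[]
manip.servo_line(ptcp(.012),rate=.05);off=.012
while off>-.02:
    manip.servo_line(ptcp(off),rate=.02);manip.hold(.1);f=fn()-b;log.append((round(off*1000,1),round(f,2)))
    if f>2.65: break
    off-=.001 if f<2.2 else .0005
print(log,manip.get_time())
manip.hold(.3);print("f",fn()-b)
d={n:manip.camera(n) for n in("scene","top")};pickle.dump(d,open("cams4.pkl","wb"))
s=cv2.resize(d["scene"]["image"][140:280,250:400,::-1],(600,560),interpolation=cv2.INTER_CUBIC)
cv2.imwrite("pics/pr.png",s)
E
```

```text
base -0.30149773868402197 -0.30149773868402197 20.125 0.030665745369031758
[(12.0, np.float64(0.35)), (11.0, np.float64(0.52)), (10.0, np.float64(0.58)), (9.0, np.float64(-0.65)), (8.0, np.float64(-1.38)), (7.0, np.float64(-1.54)), (6.0, np.float64(0.06)), (5.0, np.float64(-1.75)), (4.0, np.float64(-0.33)), (3.0, np.float64(0.13)), (2.0, np.float64(0.37)), (1.0, np.float64(-0.16)), (-0.0, np.float64(0.12)), (-1.0, np.float64(-0.26)), (-2.0, np.float64(0.69)), (-3.0, np.float64(-0.09)), (-4.0, np.float64(-0.16)), (-5.0, np.float64(-0.66)), (-6.0, np.float64(-1.58)), (-7.0, np.float64(-0.59)), (-8.0, np.float64(-1.0)), (-9.0, np.float64(0.54)), (-10.0, np.float64(0.24)), (-11.0, np.float64(2.08)), (-12.0, np.float64(1.75)), (-13.0, np.float64(2.09)), (-14.0, np.float64(2.71))] 30.0833
f 2.4119315005495214
```

View pics/pr.png

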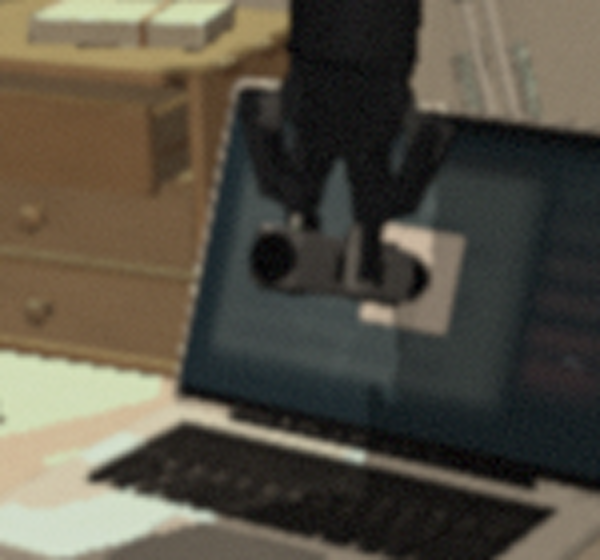

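```bash
python3 - <<'E'
from h import *
v=[]
for _ in range(36): manip.hold(.06);v.append(fn(1)+.65)
v=np.array(v);print(v.mean(),v.std(),v[:18].mean(),v[18:].mean(),manip.get_time(),manip.get_position()-ptcp(-.014))
E
```

```text
2.986137340837462 0.4385737896200714 2.8017604581223887 3.1705142235525354 32.5833 [-3.57593331e-06  1.22140019e-06 -4.53786215e-06]
```

```bash
python3 - <<'E'
from h import *
def avg(T):
    v=[]
    for _ in range(int(T/.05)): manip.hold(.05);v.append(fn(1))
    return np.mean(v)
manip.servo_line(ptcp(-.0135),rate=.01);p=avg(2.2)
manip.servo_line(ptcp(.002),rate=.03);manip.hold(.3);b=avg(1.5)
print("press f at -13.5",p-b,"at -14",2.986-.65-b,"base",b,manip.get_time(),manip.get_width())
d={n:manip.camera(n) for n in("scene","top")};pickle.dump(d,open("cams4.pkl","wb"))
E
python3 spot.py cams4.pkl
```

```text
press f at -13.5 2.7307274131838 at -14 2.9187230263435042 base -0.5827230263435038 37.5 0.030841258530079133
[269.8661975  256.93228064] (np.int32(640), np.int32(480), np.int32(176626))
[347.25803948 292.08645099] (np.int32(521), np.int32(404), np.int32(133995))
tri [ 0.34475129 -0.1805136   0.10464798] 0.10220660220671977 angle 0.3613794073900576 r 0.2535545520354867 lat -0.023231425686884404
lid (np.float64(0.3229072162789933), np.float64(0.30447539854543215)) R corner (np.float64(1.8903642690893754), np.float64(0.20682955110581097)) L (np.float64(1.98127058464077), np.float64(0.20888968672292024))
```

```bash
python3 - <<'E'
from h import *
manip.servo_line(ptcp(.12)+[0,0,.05],rate=.12)
manip.move_to([.421,.17,.24],og.as_rotvec())
manip.servo_line([.421,.17,.08],rate=.15)
d={n:manip.camera(n) for n in("scene","top")};pickle.dump(d,open("cams5.pkl","wb"))
manip.servo_line([.421,.17,.0425],rate=.03);manip.hold(.4)
print(np.mean([(manip.hold(.03),manip.get_contact_force())[1] for _ in range(15)],0),manip.get_time())
s=cv2.resize(d["scene"]["image"][140:310,130:410,::-1],(784,476),interpolation=cv2.INTER_CUBIC)
P=[[.528,.17,.071],[.357,.17,.071]];print((proj(d["scene"],P)-[130,140])*2.8)
cv2.imwrite("pics/e1.png",s)
E
python3 spot.py cams5.pkl
```

```text
[-2.0160309  -0.50680563  4.89313636] 43.8167
[[248.32737475 216.76344454]
 [118.20541496 278.20363481]]
[352.63898305 209.14576271] (np.int32(27), np.int32(29), np.int32(590))
[330.21491228 188.85964912] (np.int32(28), np.int32(19), np.int32(456))
tri [ 0.62344924 -0.17544962  0.1138179 ] 0.002971546057377099 angle 1.958638166691263 r 0.1067462139480593 lat 0.0025623120992085196
lid (np.float64(1.8877359557838091), np.float64(0.10642068705048455)) R corner (np.float64(1.8903642690893754), np.float64(0.20682955110581097)) L (np.float64(1.98127058464077), np.float64(0.20888968672292024))
```

View pics/e1.png

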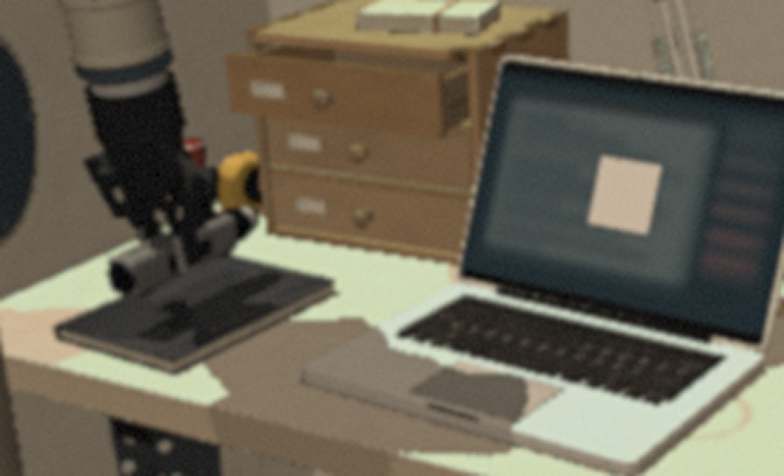

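```bash
python3 - <<'E'
from h import *
manip.command_gripper(.045,20);manip.command_gripper(.075);manip.hold(.2)
manip.servo_line([.415,.17,.09],rate=.06);manip.servo_line([.40,.17,.24],rate=.15);manip.hold(.5)
d={n:manip.camera(n) for n in("scene","top")};pickle.dump(d,open("cams6.pkl","wb"))
s=cv2.resize(d["scene"]["image"][140:310,130:410,::-1],(560,340),interpolation=cv2.INTER_CUBIC)
t=cv2.resize(d["top"]["image"][180:310,155:435,::-1],(560,260),interpolation=cv2.INTER_CUBIC)
cv2.imwrite("pics/f.png",np.vstack([s,t]));print(manip.get_time(),manip.get_contact_force())
E
```

```text
47.4167 [-0.19599923 -0.46981458 -1.09928612]
```

View pics/f.png

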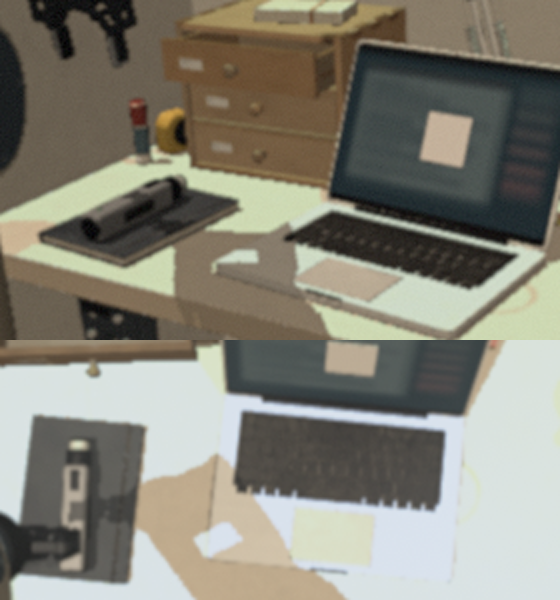

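The probe lies flat on the notebook (nose at (78,445), rear at (72,565) in the top half), the gripper is clear of it, and the lid has not moved.

```bash
python3 -c "
from rig import manip
print(manip.sign_off())"
```

```text
the job is handed in; nothing more can be done
None
```

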